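# Mount a glass syringe in the vee of a syringe pump

## Robot

A 6-joint arm with a two-finger parallel gripper is mounted at the origin on the work surface. World frame = base frame: x ahead of the robot, y to its left, z up, the work surface at z = 0. Lengths are in mm, angles in degrees, forces in N, time in s.
With the tool pointing down it reaches from about 350 to 725 mm from the base axis. Payload 4.3 kg.
Tool frame: the origin (TCP) lies at the very end of the fingers, on their centre line; the grasp point (between the pads) lies 19 mm behind it; z points along the fingers, y is the line along which they close (so a half turn about z gives the same grasp; the last joint's range is limited). The gripper opens to 85 mm and grips with 20 to 120 N. Pads are 22 mm wide; open, the fingers measure 114 mm over their backs; the gripper's body (76 mm by 85 mm) begins 54 mm behind the grasp point. The pads swing forward as they close: fully open they stand 13 mm farther back than shut.
Start: joints at [-77.882, 21.618, 4.641, 73.018, 0, 83.68], TCP at [181.869, -545.518, 231.329] pointing down, gripper open.
Joint ranges: [-156.06, 156.06], [-48.1, 94.91], [-58.44, 69.94], [-101.28, 121.22], [-78.64, 73.56], [-180, 180]. Speed limits (degrees/s): [147.25, 147.25, 180, 180, 180, 180].

## Interface

Orientations are given as [roll, pitch, yaw] about the fixed x, y, z axes, in that order (R = Rz(yaw) Ry(pitch) Rx(roll)).
In Python, from bench import r gives the robot as it stands.
- The arm moves only by the tool step_arm, never from a script. Its argument "rows" is a list of rows, each a list of 3 entries, a list of its own where there are three numbers: the shift along the tool's x, y, z in m, then the turn about the tool's z in degrees, then the finger opening in m, from 0 to 0.0854. A call has 1 to 12 rows; each row shifts and turns the commanded pose from where the row before left it, along the tool's axes as they then stand; what a row does not reach is not made up. A row lasts 1/12 s, in which the tool goes at most 41.7 mm and 7.16 degrees, less where a joint would pass 70% of its speed; a pose out of reach is approached as far as the arm can. A call with a gripper value outside its range is refused whole. The fingers move at their own pace and stop on an object; "newtons" is the grip in N (left out, the last holds). Time passes only in rows, so rows that do not move let the fingers close. It gives the time, the measured TCP pose, the force, the opening and the grip force at its end, in the units of the state.
- r.sense(): the state, without advancing time (a new reading comes with each control period).
- r.grab_frame(name): name is "side" or "top" or "wrist"; returns a dict with "frame" (420x560x3 uint8, red, green, blue), "intrinsics" (3x3 intrinsics, pixels), "cam_to_world" (4x4, takes a point from camera to world coordinates). Camera axes: x right, y down, z forward; pixel columns grow to the right and rows downward; lengths in mm; the calibration is good to about 2 mm. A picture is of the moment at which its call begins. There is no depth.
- r.finish_job(): hands the job in; it is judged then, once.
The state is a dict: "time": time; "joints": joint angles; "joint_velocities": joint speeds; "joint_torque": joint torques, N m; "eef_pos": TCP position; "tcp_rot": TCP orientation; "contact_force": force on the tool from outside, world axes, zero at the start; "wrist_torque": the same for the moment, N m; "gripper_width": finger opening in mm; "grip_force": force on a finger pad.
Only numpy, scipy, OpenCV 4.12 (cv2) and the standard library are available. Lean on these libraries where they do the work, as an engineer would, in place of code of your own. Each camera call takes 0.05 s, during which the arm holds its last target. There are 200 camera calls.

## Task

Mount the capped glass syringe in the syringe pump, nozzle pointing away from the black pusher block: set it on the near land of the vee cradle, roll it gently into the vee so that it centres itself, and slide it along the vee until its flange is pressed home against the dark stop plate with just a few newtons. Let go of it, and only then swing the clamp bar over and press it down until its sprung pad bears firmly on the barrel. The barrel is glass, so no knocks and no hard pushing, and leave the reagent bottle and the loose kit box where they are.

Things in the scene. Friction and masses are not known exactly. Their poses are not given: they have to be found in the camera images.
- syringe: Clear glass syringe, capped, one rigid piece (plunger stuck), 0.11 to 0.18 kg, loose on the bench at the robot's right, nose down 2.7 degrees. Origin: on its axis, in the flange's front face; y runs along it to the nozzle. Barrel 29 mm diameter, y = 0 to 115 mm, blue cap on to 135. Flange 40 mm diameter, y = -4 to 0. Plunger rod 13 mm diameter, y = -64 to -4. Balances at y = +50 mm.
- flange (a point): Same point as the syringe's origin: middle of the flange's front face. On the bench it is 20 mm up. Behind it, at the end of the plunger rod, a blue thumb disc 31 mm in diameter, syringe y = -68 to -64 mm.
- nozzle (a point): Front end of the nozzle cap, on the syringe's axis, 135 mm ahead of the flange face.
- pump: White bench-top syringe pump, 150 x 270 mm, deck 84 mm high, fixed to the bench. Origin: on the bench below the vee's centre line, halfway along; x across the vee away from the robot, y along the vee to the nozzle end, z up. On the deck stand the vee cradle, the flange stop, the pusher block and the clamp bar.
- vee_block: Aluminium vee cradle on the pump's deck, pump y = 30 to 118 mm. Origin and axes: the pump's. A 90-degree vee: bottom 93.5 mm high, edges at x = -18.5 and +18.5 mm, 112 mm high; a seated barrel's axis is at x = 0, 114 mm high. Far land flat, 112 mm high, to x = +48; near land slopes, to x = -55 (see near_land). Fingers do not fit into the vee beside a barrel.
- near_land (a point): Middle of the vee's near edge (pump x = -18.5, y = 74 mm, 112 mm high). From here the near land, 37 mm wide, slopes up 4 degrees towards the robot: a barrel let go on it rolls into the vee by itself. On the land the barrel's axis is about 16 mm above this point, seated in the vee 2 mm above it.
- cradle (a point): On the vee's centre line, 114 mm high, pump y = 21 mm: the nominal place of the middle of the flange's front face, with the flange stop at mid-setting (it may stand 4 mm either way). Its axes are the pump's.
- flange_stop: Adjustable flange stop at the rear of the cradle: a dark steel plate, 5 mm thick, cut to the vee 1 mm lower than the cradle, clamped fast between fixed cheeks. The flange goes behind it (smaller y) and is pushed against it towards +y. Its rear face is set anywhere from pump y = 17 to 25 mm; this pose (pump's origin and axes) is the cheeks', so feel for the plate.
- pusher (a point): Top of the front face of the fixed black pusher block (84 mm wide), pump y = -95 mm, 138 mm high. Two guide rods, x = +-32 mm, tops 100 mm high, run from it to the cradle; between it and the flange stop the space above 100 mm is clear.
- clamp (a joint): Clamp bar's hinge angle, rad: 1.9 fully open (leaning back, away from the robot), 1.57 upright, about 0 (level) with its sprung pad pressed 3 mm in on a seated barrel, 0.045 when the pad just touches. A stiff friction hinge: the bar stays wherever it is left. Moving it takes about 3 N at the knob, and 2.7 N more once the pad's spring is 4 mm in.
- clamp_knob (a point): Centre of the red ball knob, 20 mm diameter, on the free end of the clamp bar, 99 mm from the hinge.
- clamp_hinge (a point): Hinge of the clamp bar, axis along the pump's y: pump x = +66, y = +74 mm, 141 mm high, in a steel clevis 28 mm wide, top 149 mm high. The bar is 14 mm wide and 9 mm thick; it stands up when open and reaches back over the vee, towards the robot, when closed.
- clamp_pad: Black rubber pad, 18 x 22 x 6 mm, on a spring plunger (1 N per mm, 5 mm stroke) under the clamp bar, 66 mm from the hinge. Origin: middle of the face that bears on the barrel; 15.5 mm below the bar's middle line when the spring is out.
- reagent: White reagent bottle with blue cap, 52 mm diameter, 120 mm high; bystander. Origin under its middle.
- kit_box: Loose white and teal kit box, 85 x 150 x 55 mm; bystander. Origin under its middle.
Not all that is in view belongs to the job. Several things look just like the syringe: the one meant starts farthest to the robot's right.

How it is judged:
By the outcome, as a careful person would: the job done as asked, in the order asked, and still so for the second after the job is handed in, with the robot touching nothing.
It also fails if it takes over 70 s, if anything falls off the work surface, if the arm or the gripper's body presses on something with over 40 N, if the wrist force passes 120 N, or if a joint passes its speed limit or range.

## Working session

There is one attempt and no reset: what is moved stays moved. The work goes in short steps, Python scripts to look and compute and a tool call to move; the robot and the scene stay as the last step left them, time stands still between calls to the robot, and variables do not carry over. Pictures are saved under pics/ and viewed, at most 10 in all, crops included, and the job is handed in when it is done.

Besides the shell and the picture viewer there is one more tool, called after ">>>" as a command line: name --argument value ..., lists and objects as JSON in quotes. step_arm: Moves the arm, as the interface text tells. Its arguments: {"type":"object","properties":{"rows":{"type":"array"},"newtons":{"type":"number"}},"required":["rows"]}

```bash
mkdir -p pics; ls
python3 - <<'E'
from bench import r
import cv2,numpy as np
print(r.sense())
for n in ("side","top","wrist"):
    f=r.grab_frame(n); cv2.imwrite(f"pics/{n}0.png",cv2.cvtColor(f["frame"],cv2.COLOR_RGB2BGR))
    np.savez(f"pics/{n}0.npz",**f); print(n,f["intrinsics"].round(1).tolist(),f["cam_to_world"].round(3).tolist())
E
```

```text
pics
{'time': 0.0, 'joints': array([-7.78839502e+01,  2.16635062e+01,  4.56429672e+00,  7.30155931e+01,
        1.46756855e-03,  8.36825742e+01]), 'joint_velocities': array([-0.08370355, -0.04327464,  0.07059567, -0.00940434,  0.03580928,
        0.00464324]), 'joint_torque': array([-1.01766393e-04, -4.63603199e+01,  2.69875413e+01,  2.07506900e-02,
       -8.71742009e-05, -8.39047658e-06]), 'eef_pos': array([ 181.72072557, -544.87353872,  230.35401489]), 'tcp_rot': array([-1.79886056e+02, -1.40911369e-02,  1.84334602e+01]), 'contact_force': array([-0.5806031 , -0.19045245, -0.10425938]), 'wrist_torque': array([-3.24169202e-02, -2.59314587e-02, -8.39534677e-05]), 'grip_force': 0.0, 'gripper_width': 85.67392750491271}
side [[389.0, 0.0, 284.9], [0.0, 389.0, 207.9], [0.0, 0.0, 1.0]] [[-0.964, -0.144, 0.223, 310.064], [-0.265, 0.576, -0.773, 579.921], [-0.017, -0.804, -0.594, 627.728], [0.0, 0.0, 0.0, 1.0]]
top [[452.6, 0.0, 278.0], [0.0, 452.6, 208.6], [0.0, 0.0, 1.0]] [[-0.018, -0.997, 0.069, 426.995], [-1.0, 0.018, -0.003, -100.344], [0.002, -0.069, -0.998, 1283.201], [0.0, 0.0, 0.0, 1.0]]
wrist [[336.3, 0.0, 281.4], [0.0, 336.3, 208.8], [0.0, 0.0, 1.0]] [[0.317, -0.908, -0.273, 251.526], [-0.949, -0.304, -0.09, -521.147], [-0.001, 0.287, -0.958, 373.605], [0.0, 0.0, 0.0, 1.0]]
```

View pics/top0.png

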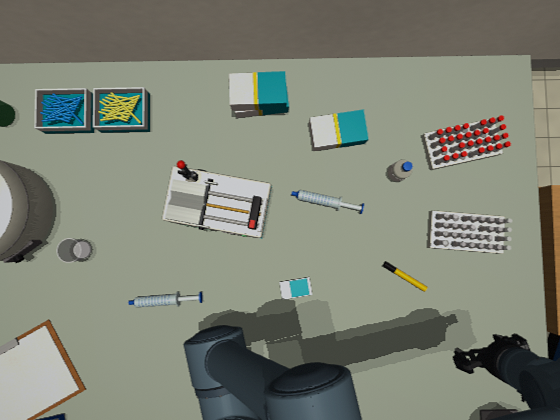

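View pics/side0.png

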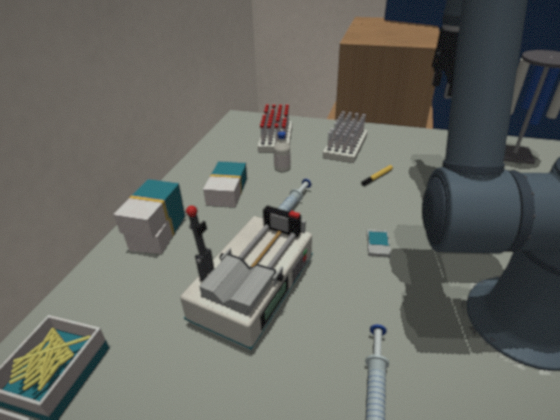

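View pics/wrist0.png

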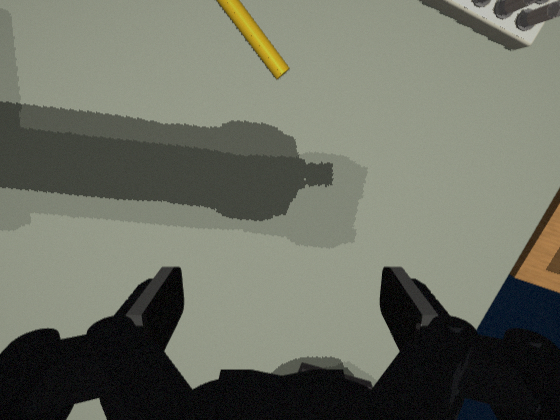

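The top view shows the target syringe at about (328,202): cap at (293,195), thumb disc at (362,209), nozzle pointing towards +y. It also shows the pump around (217,203), with its knob at (181,164) and pusher at (254,212). The look-alike is at (165,300), and the side view confirms the layout. Next I'll get coarse positions.

```bash
cat > h.py <<'E'
import numpy as np,cv2
from bench import r
def load(n): return dict(np.load(f"pics/{n}.npz"))
def snap(cam,n):
    f=r.grab_frame(cam); np.savez(f"pics/{n}.npz",**f)
    cv2.imwrite(f"pics/{n}.png",cv2.cvtColor(f["frame"],cv2.COLOR_RGB2BGR)); return f
def ray(f,p):
    d=np.linalg.inv(f["intrinsics"])@np.array([p[0],p[1],1.]); T=f["cam_to_world"]
    return T[:3,3],T[:3,:3]@d
def plane(f,p,z):
    o,d=ray(f,p); return o+d*(z-o[2])/d[2]
def two(f1,p1,f2,p2):
    o,d=ray(f1,p1);q,e=ray(f2,p2); s=np.linalg.lstsq(np.c_[d,-e],q-o,rcond=None)[0]
    a,b=o+s[0]*d,q+s[1]*e; return (a+b)/2,np.linalg.norm(a-b)
def blobs(f,lo,hi,box=None,amin=6):
    h=cv2.cvtColor(f["frame"],cv2.COLOR_RGB2HSV); m=cv2.inRange(h,lo,hi)
    if box: k=np.zeros_like(m); x0,y0,x1,y1=box; k[y0:y1,x0:x1]=m[y0:y1,x0:x1]; m=k
    n,_,s,c=cv2.connectedComponentsWithStats(m)
    return [(c[i].round(1).tolist(),s[i].tolist()) for i in range(1,n) if s[i,4]>=amin]
E
python3 - <<'E'
from h import *
t=load("top0");s=load("side0")
print("blue",blobs(t,(100,120,50),(125,255,255),(285,180,375,220)))
for f,b in((t,(160,150,275,245)),(s,(180,190,320,330))): print("red",blobs(f,(0,150,100),(6,255,255),b),blobs(f,(174,150,100),(180,255,255),b))
for p in((293,195),(362,209)): print(plane(t,p,16).round(1))
E
```

```text
blue [([295.0, 193.5], [292, 191, 7, 7, 29]), ([361.6, 208.6], [360, 204, 4, 10, 15])]
red [([180.4, 164.2], [177, 161, 8, 8, 49]), ([251.4, 223.5], [249, 220, 6, 8, 43])] []
red [([191.0, 209.7], [187, 206, 9, 8, 57]), ([293.7, 213.7], [290, 211, 9, 6, 35])] []
[ 552.2 -147.4   16. ]
[ 509.3 -340.3   16. ]
```

>>> step_arm --rows '[[[0.0354,-0.0146,0],0,0.085],[[0.0354,-0.0146,0],0,0.085],[[0.0354,-0.0146,0],0,0.085],[[0.0354,-0.0146,0],0,0.085],[[0.0354,-0.0146,0],0,0.085],[[0.0354,-0.0146,0],0,0.085],[[0.0354,-0.0146,0],0,0.085],[[0.0354,-0.0146,0],0,0.085],[[0.0354,-0.0146,0],0,0.085],[[0.0354,-0.0146,0],0,0.085],[[0.0354,-0.0146,0],0,0.085],[[0.0354,-0.0146,0],0,0.085]]'

```text
time: 1.15
eef_pos: [530.5, -243.3, 231.1]
tcp_rot: [-180.0, 0.0, 18.4]
contact_force: [1.6, -1.1, 1.1]
gripper_width: 84.9
grip_force: 0.0
```

>>> step_arm --rows '[[[0,0,0],-6.5,0.06],[[0,0,0],-6.5,0.06],[[0,0,0],-6.5,0.06],[[0,0,0],-6.5,0.06],[[0,0,0],-6.5,0.06],[[0,0,0],-6.5,0.06],[[0,0,0],-6.5,0.06],[[0,0,0],-6.5,0.06],[[0,0,0],-6.5,0.06],[[0,0,0],0,0.06],[[0,0,0],0,0.06]]'

```text
time: 2.07
eef_pos: [529.3, -244.9, 231.0]
tcp_rot: [-180.0, -0.0, 76.8]
contact_force: [0.2, 0.3, -0.4]
gripper_width: 60.1
grip_force: 0.0
```

Run:
```python
from h import *
snap("wrist","w1"); s=r.sense(); print(s["eef_pos"],s["tcp_rot"],s["contact_force"],s["gripper_width"])
```

```text
[ 529.30660913 -244.88599848  231.05613363] [-1.79972618e+02 -2.67075019e-03  7.67837951e+01] [-0.83914559  0.64153402  0.37536323] 59.80809097859845
```

View pics/w1.png

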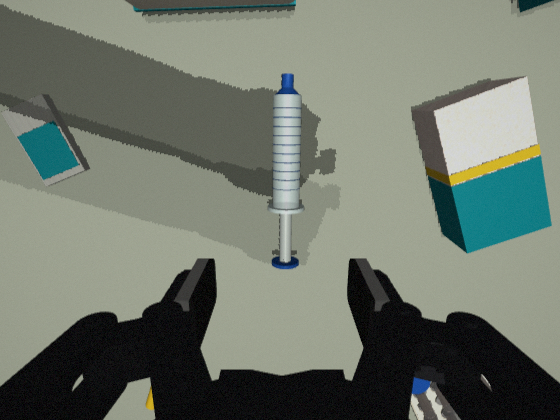

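The wrist view shows the syringe lying nearly along the image column: cap tip (288,76), flange (287,209), disc (285,263). The kit box is to the right.

Run:
```python
from h import *
f=load("w1"); B=blobs(f,(100,120,40),(125,255,255),(250,60,330,275)); print(B)
cap=min(B,key=lambda b:b[0][1]); disc=max(B,key=lambda b:b[0][1])
tip=plane(f,(cap[0][0],cap[1][1]),14); d=plane(f,disc[0],23.1)
print(tip,d,np.linalg.norm(tip-d)); u=(tip-d)/np.linalg.norm(tip-d)
fl=plane(f,(287,209),20); print("flange px",fl, np.dot(fl-d,u))
h=np.degrees(np.arctan2(u[1],u[0])); F=tip-135*u; F2=d+66*u
print("heading",h,F,F2)
s=r.sense()
a=np.radians(s["tcp_rot"][2]); X=np.array([np.cos(a),np.sin(a)]);Y=np.array([np.sin(a),-np.cos(a)])
for q in(tip-85*u,d+116*u): v=(q[:2]-s["eef_pos"][:2]); print("grasp y50",q,"tool shift",v@X,v@Y)
t=load("top0");sd=load("side0")
k,e=two(t,(180.4,164.2),sd,(191,209.7)); print("knob",k,e)
```

```text
[([286.9, 84.5], [277, 74, 21, 20, 250]), ([284.6, 263.2], [272, 257, 26, 12, 203])]
[ 558.97546773 -142.762497     14.        ] [ 510.86537178 -339.82972856   23.1       ] 203.05882173919937
flange px [ 527.89949908 -278.14424787   20.        ] 64.04011554430006
heading 76.2807134824944 [ 526.99033703 -273.77909619   20.04997108] [ 526.50254679 -275.77716896   20.14223636]
grasp y50 [ 538.83668173 -225.25442983   17.80924105] tool shift 21.29043685606492 4.789370501889103
grasp y50 [ 538.34889149 -227.25250259   17.90150633] tool shift 19.23376285482806 4.771311552607299
knob [606.28594874 120.79281682 241.67968144] 0.2730479785065759
```

>>> step_arm --rows '[[[0.01,0.0024,0.02],0.5,0.06],[[0.01,0.0024,0.03],0,0.06],[[0,0,0.035],0,0.06],[[0,0,0.035],0,0.06],[[0,0,0.035],0,0.06],[[0,0,0.03],0,0.06],[[0,0,0.02],0,0.06],[[0,0,0.012],0,0.055],[[0,0,0.007],0,0.05],[[0,0,0],0,0.045]]' --newtons 25

```text
time: 2.95
eef_pos: [537.4, -225.9, 5.6]
tcp_rot: [-179.8, -0.0, 76.4]
contact_force: [-0.2, -0.1, 0.8]
gripper_width: 45.2
grip_force: 0.0
```

>>> step_arm --rows '[[[0,0,0],0,0.04],[[0,0,0],0,0.036],[[0,0,0],0,0.032],[[0,0,0],0,0.03],[[0,0,0],0,0.028],[[0,0,0],0,0.024],[[0,0,0],0,0.02],[[0,0,0],0,0.02],[[0,0,0],0,0.02],[[0,0,0],0,0.02]]' --newtons 25

```text
time: 3.78
eef_pos: [539.6, -227.1, 8.5]
tcp_rot: [179.9, 0.0, 76.4]
contact_force: [0.3, -0.5, 6.6]
gripper_width: 28.3
grip_force: 24.9
```

>>> step_arm --rows '[[[0,0,-0.003],0,0.02],[[0,0,-0.006],0,0.02],[[0,0,-0.012],0,0.02],[[0,0,-0.02],0,0.02],[[0,0,-0.03],0,0.02],[[0,0,-0.035],0,0.02],[[0,0,-0.035],0,0.02],[[0,0,-0.035],0,0.02],[[0,0,-0.03],0,0.02],[[0,0,-0.02],0,0.02],[[0,0,-0.01],0,0.02],[[0,0,0],0,0.02]]'

```text
time: 4.78
eef_pos: [539.8, -227.2, 245.9]
tcp_rot: [179.8, 0.1, 76.4]
contact_force: [0.5, -0.0, -1.9]
gripper_width: 27.8
grip_force: 24.9
```

Run:
```python
from h import *
t=load("top0");s=r.sense(); print(s["eef_pos"],s["tcp_rot"],s["contact_force"],s["gripper_width"])
for n,p in dict(nr=(266,238),fr=(270.5,181),nl=(163,221),fl=(170,168)).items(): print(n,plane(t,p,84).round(1))
m=cv2.inRange(cv2.cvtColor(t["frame"],cv2.COLOR_RGB2HSV),(0,0,150),(180,40,255)); k=np.zeros_like(m);k[155:245,155:280]=m[155:245,155:280]
c=max(cv2.findContours(cv2.morphologyEx(k,cv2.MORPH_CLOSE,np.ones((15,15))),0,2)[0],key=cv2.contourArea)
b=cv2.boxPoints(cv2.minAreaRect(c)); print(b); print([plane(t,p,84).round(1).tolist() for p in b])
```

```text
[ 539.83094491 -227.20373731  245.85323314] [1.79753917e+02 7.14862802e-02 7.64362845e+01] [ 0.46195834 -0.01682218 -1.94604496] 27.845161032803432
nr [432.6 -71.2  84. ]
fr [584.1 -85.7  84. ]
nl [482.5 200.9  84. ]
fl [623.8 182.1  84. ]
[[155. 155.]
 [279. 155.]
 [279. 244.]
 [155. 244.]]
[[659.6, 222.2, 84.0], [653.7, -109.6, 84.0], [416.2, -105.3, 84.0], [422.1, 222.1, 84.0]]
```

>>> step_arm --rows '[[[0.01,-0.007,0],-0.4,0.02],[[0.02,-0.013,0],-0.4,0.02],[[0.027,-0.018,0],-0.4,0.02],[[0.03,-0.02,0],-0.4,0.02],[[0.032,-0.021,0],-0.4,0.02],[[0.032,-0.021,0],-0.4,0.02],[[0.032,-0.021,0],-0.4,0.02],[[0.032,-0.021,0],-0.4,0.02],[[0.028,-0.019,0],-0.4,0.02],[[0.02,-0.013,0],-0.4,0.02],[[0.012,-0.008,0],0,0.02],[[0.005,-0.004,0],0,0.02]]'

```text
time: 5.78
eef_pos: [409.8, 86.4, 241.3]
tcp_rot: [-179.8, 0.0, 80.6]
contact_force: [1.1, 0.7, -2.3]
gripper_width: 28.1
grip_force: 25.0
```

>>> step_arm --rows '[[[0,0,0],0,0.02],[[0,0,0],0,0.02],[[0,0,0],0,0.02],[[0,0,0],0,0.02]]'

```text
time: 6.12
eef_pos: [412.7, 83.9, 242.9]
tcp_rot: [-180.0, 0.0, 80.3]
contact_force: [0.3, -0.8, -1.8]
gripper_width: 27.8
grip_force: 25.0
```

Run:
```python
from h import *
f=snap("wrist","w2"); snap("side","s2"); s=r.sense(); print(s["eef_pos"],s["tcp_rot"],s["contact_force"],s["gripper_width"])
cv2.imwrite("pics/w2c.png",cv2.resize(cv2.cvtColor(f["frame"],cv2.COLOR_RGB2BGR)[:,160:],(800,840))[:600])
```

```text
[412.74259301  84.05297461 243.1312087 ] [-1.79998523e+02  1.49994664e-02  8.03508252e+01] [ 1.38354483 -0.56009639 -1.71271201] 28.32722542436849
```

View pics/w2.png

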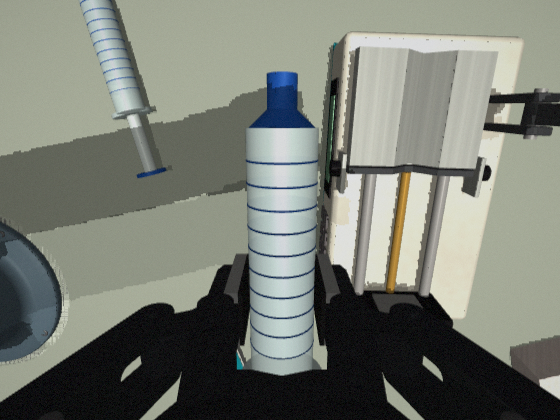

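The wrist view shows the pump at right: vee block from (350,48) to (497,168), near vee edge around column 409, far edge around column 457, and the dark stop plate at row ~170. I'll enlarge it to get exact edges.

Run:
```python
from h import *
f=load("w2"); im=cv2.cvtColor(f["frame"],cv2.COLOR_RGB2BGR)[30:210,330:560]
cv2.imwrite("pics/w2d.png",cv2.resize(im,None,fx=3.3,fy=3.3,interpolation=cv2.INTER_NEAREST))
g=cv2.cvtColor(f["frame"],cv2.COLOR_RGB2GRAY).astype(int)
for y in (60,80,100,120,140,155): print(y,g[y,342:506].tolist()) if y in(80,140) else None
```

```text
80 [129, 183, 194, 205, 218, 198, 148, 111, 109, 111, 110, 63, 64, 68, 81, 190, 200, 197, 196, 194, 192, 196, 198, 198, 194, 191, 190, 192, 189, 190, 189, 190, 191, 191, 197, 197, 200, 192, 191, 193, 193, 193, 192, 188, 187, 188, 190, 188, 192, 191, 191, 184, 184, 180, 178, 179, 180, 183, 183, 184, 190, 193, 189, 148, 142, 141, 141, 144, 145, 149, 146, 144, 142, 142, 145, 147, 144, 138, 144, 144, 140, 140, 139, 137, 137, 139, 138, 140, 141, 144, 145, 146, 142, 141, 145, 144, 143, 143, 139, 143, 141, 140, 140, 145, 145, 140, 142, 139, 137, 133, 136, 157, 183, 185, 188, 185, 186, 180, 178, 183, 181, 180, 180, 182, 178, 182, 187, 188, 191, 186, 183, 183, 182, 182, 178, 178, 180, 180, 179, 179, 184, 183, 179, 181, 176, 170, 173, 173, 175, 176, 178, 215, 215, 218, 216, 215, 217, 215, 217, 217, 216, 216, 214, 215]
140 [218, 140, 108, 110, 110, 98, 67, 68, 71, 113, 201, 198, 197, 199, 195, 197, 202, 202, 198, 201, 198, 193, 190, 192, 194, 197, 196, 197, 201, 201, 201, 195, 198, 199, 194, 193, 190, 189, 192, 193, 190, 198, 195, 192, 188, 188, 183, 181, 188, 186, 187, 187, 190, 194, 190, 158, 148, 141, 144, 148, 151, 152, 149, 148, 142, 145, 150, 147, 143, 145, 146, 146, 144, 143, 140, 140, 140, 148, 145, 145, 147, 148, 149, 146, 145, 144, 146, 145, 141, 140, 140, 141, 143, 149, 150, 146, 143, 142, 139, 139, 131, 160, 184, 186, 191, 186, 189, 190, 185, 183, 182, 184, 188, 190, 190, 191, 192, 195, 191, 190, 187, 188, 186, 185, 181, 183, 183, 183, 186, 188, 187, 184, 180, 179, 177, 176, 177, 177, 179, 214, 219, 219, 220, 218, 220, 219, 220, 218, 212, 214, 219, 220, 219, 219, 220, 217, 220, 219, 218, 217, 204, 186, 168, 165]
```

View pics/w2d.png

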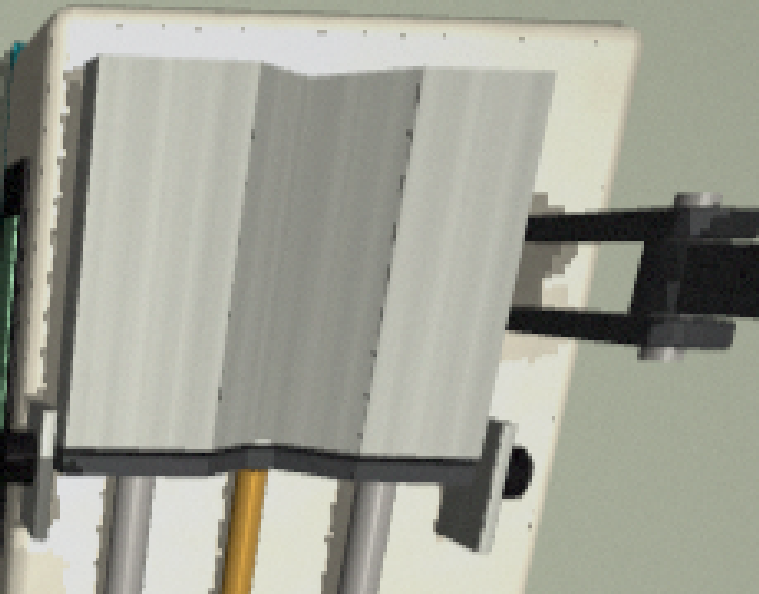

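The crop shows the vee's near edge running from (409,49) to (396,166), the far edge from (459,50) to (440,167), and the clevis at right around (533,112).

Run:
```python
from h import *
f=load("w2")
def fit(a): 
    P=np.array([plane(f,p,112) for p in a]); return P
N=fit([(409.4,48.8),(405,80),(397.2,140),(394,166.4)]);F=fit([(458.8,50),(453,80),(443,140),(439.7,167)])
O=fit([(493.2,80),(481,140)])
for n,P in(("near",N),("far",F),("outer",O)): 
    d=P[-1]-P[0]; print(n,P.round(1).tolist(),np.degrees(np.arctan2(-d[1],-d[0])),np.linalg.norm(d))
y=(N[0]+F[0]-N[-1]-F[-1])[:2]; y/=np.linalg.norm(y); x=np.array([y[1],-y[0]])
print("width",np.mean(F@np.r_[x,0])-np.mean(N@np.r_[x,0]), "outer",np.mean(O@np.r_[x,0])-np.mean(N@np.r_[x,0]))
mid=(np.mean(F[:,:2]@x)+np.mean(N[:,:2]@x))/2
fr=((N[0]+F[0])/2)[:2]@y; o=mid*x+(fr-118)*y; o2=mid*x+(((N[-1]+F[-1])/2)[:2]@y-30)*y
print("yaw y",np.degrees(np.arctan2(y[1],y[0])),"origin",o,o2)
# clevis centre & knob in pump frame
k=np.array([606.3,120.8])-o; print("knob pump",k@x,k@y)
s2=load("s2"); t=load("top0")
for p in [(533,112)]: q=plane(f,p,141)[:2]-o; print("clevis",q@x,q@y)
for p in((266,238),(270.5,181),(163,221),(170,168)): q=plane(t,p,84)[:2]-o; print("deck",q@x,q@y)
```

```text
near [[526.2, 182.2, 112.0], [521.6, 161.0, 112.0], [512.7, 116.8, 112.0], [508.6, 95.9, 112.0]] 78.45859022465677 88.1419388000588
far [[562.5, 175.3, 112.0], [557.8, 154.8, 112.0], [548.9, 110.6, 112.0], [545.6, 89.1, 112.0]] 78.87607364563759 87.81201275586707
outer [[588.0, 149.7, 112.0], [578.9, 105.5, 112.0]] 78.3595460946241 45.08273422523736
width 36.95871662638831 outer 67.14266384928806
yaw y 78.66694052801543 origin [520.92712524  63.09639777] [520.93176451  63.11954553]
knob pump 72.36878037785164 73.35525258006544
clevis 64.05746298902902 75.44770448655397
deck -60.2101285841753 -149.02162467536377
deck 91.14380722457031 -133.45356574608317
deck -64.75754636085776 127.57822971136073
deck 77.50025285114803 136.93969077253092
```

>>> step_arm --rows '[[[0,0,0],1.75,0.02],[[0.006,0.008,0],0,0.02],[[0.011,0.014,0],0,0.02],[[0.013,0.0165,0],0,0.02],[[0.013,0.0165,0],0,0.02],[[0.0102,0.0132,0.01],0,0.02],[[0.005,0.006,0.02],0,0.02],[[0.002,0.003,0.025],0,0.02],[[0,0,0.025],0,0.02],[[0,0,0.02],0,0.02],[[0,0,0.01],0,0.02],[[0,0,0.003],0,0.02]]'

```text
time: 7.22
eef_pos: [498.8, 128.4, 128.1]
tcp_rot: [-179.8, 0.1, 78.7]
contact_force: [-0.5, -0.1, -1.1]
gripper_width: 28.0
grip_force: 25.0
```

>>> step_arm --rows '[[[0,0,0],0,0.02],[[0,0,0],0,0.02],[[0,0,0],0,0.02],[[0,0,0],0,0.02],[[0,0,0],0,0.02]]'

```text
time: 7.63
eef_pos: [500.7, 128.8, 131.4]
tcp_rot: [179.9, -0.0, 78.7]
contact_force: [-0.2, -0.5, -2.1]
gripper_width: 27.9
grip_force: 25.0
```

```bash
cat >> h.py <<'E'
O=np.array([520.93,63.1]);A=np.radians(78.67);PY=np.array([np.cos(A),np.sin(A)]);PX=np.array([PY[1],-PY[0]])
def P(w): v=np.array(w)[:2]-O; return np.r_[v@PX,v@PY,w[2]].round(1)
def st():
    s=r.sense(); c=s["contact_force"]; print(round(s["time"],2),"tcp pump",P(s["eef_pos"]),"rot",s["tcp_rot"].round(1),"F px,py,z",round(c[:2]@PX,1),round(c[:2]@PY,1),round(c[2],1),"w",round(s["gripper_width"],1),"g",round(s["grip_force"],1))
E
python3 - <<'E'
from h import *
snap("wrist","w3");f=snap("side","s3"); st()
cv2.imwrite("pics/s3c.png",cv2.resize(cv2.cvtColor(f["frame"],cv2.COLOR_RGB2BGR)[150:330,170:400],None,fx=3,fy=3))
E
```

```text
7.73 tcp pump [-33.2  60.3 130.9] rot [179.9  -0.   78.7] F px,py,z 0.1 -0.1 -1.7 w 28.4 g 25.0
```

View pics/s3c.png

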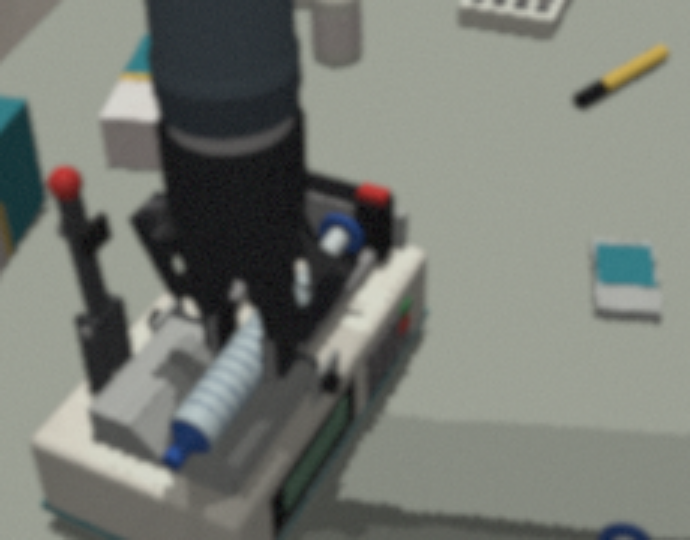

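The side crop shows the syringe held level over the near land, with its cap towards the nozzle end and its disc short of the pusher. The bar is upright and clear. I'll check the tip position in the wrist picture and lower it.

>>> step_arm --rows '[[[0,0,0.003],0,0.02],[[0,0,0.002],0,0.02],[[0,0,0.002],0,0.02],[[0,0,0.001],0,0.02],[[0,0,0],0,0.02],[[0,0,0],0,0.02]]' --newtons 20

```text
time: 8.23
eef_pos: [499.7, 128.6, 122.1]
tcp_rot: [-180.0, 0.0, 78.7]
contact_force: [0.1, -0.2, -1.4]
gripper_width: 27.8
grip_force: 25.0
```

Run:
```python
from h import *
st(); f=load("w3")
B=blobs(f,(100,120,40),(125,255,255),(230,40,340,160),30); print(B)
b=max(B,key=lambda b:b[1][4]); print("tip",P(plane(f,(b[0][0],b[1][1]),137)))
```

```text
8.23 tcp pump [-33.7  60.1 122.1] rot [-180.     0.    78.7] F px,py,z 0.1 -0.1 -1.4 w 27.8 g 25.0
[([281.5, 103.1], [250, 72, 64, 56, 1974])]
tip [-32.7 147.6 137. ]
```

>>> step_arm --rows '[[[-0.0015,0,0],0,0.02],[[-0.0015,0,0],0,0.02],[[0,0,0.0005],0,0.02],[[0,0,0.0005],0,0.02],[[0,0,0.0005],0,0.02],[[0,0,0],0,0.02]]' --newtons 20

```text
time: 8.73
eef_pos: [499.3, 125.6, 120.8]
tcp_rot: [180.0, 0.0, 78.7]
contact_force: [-0.6, -0.7, -0.4]
gripper_width: 27.9
grip_force: 25.1
```

>>> step_arm --rows '[[[0,0,0.0005],0,0.02],[[0,0,0.0005],0,0.02],[[0,0,0],0,0.02]]'

```text
time: 8.98
eef_pos: [499.4, 125.5, 120.0]
tcp_rot: [180.0, 0.0, 78.7]
contact_force: [-1.1, -2.4, 2.2]
gripper_width: 27.8
grip_force: 25.3
```

>>> step_arm --rows '[[[0,0,0.0005],0,0.02],[[0,0,0.0005],0,0.02],[[0,0,0],0,0.02]]'

```text
time: 9.23
eef_pos: [499.5, 125.4, 119.0]
tcp_rot: [180.0, 0.0, 78.7]
contact_force: [-0.9, -3.0, 3.5]
gripper_width: 28.1
grip_force: 25.5
```

>>> step_arm --rows '[[[0,0,0.0005],0,0.02],[[0,0,0.0005],0,0.02],[[0,0,0],0,0.029],[[0,0,0],0,0.03],[[0,0,0],0,0.031],[[0,0,0],0,0.031],[[0,0,0],0,0.031]]'

```text
time: 9.82
eef_pos: [499.1, 126.0, 117.5]
tcp_rot: [-180.0, -0.0, 78.7]
contact_force: [0.8, 0.3, -0.5]
gripper_width: 31.0
grip_force: 0.1
```

Run:
```python
from h import *
st()
```

```text
9.82 tcp pump [-33.8  57.4 117.5] rot [-180.    -0.    78.7] F px,py,z 0.7 0.4 -0.5 w 31.0 g 0.1
```

>>> step_arm --rows '[[[0,0.001,0],0,0.032],[[0,0.002,0],0,0.032],[[0,0.002,0],0,0.032],[[0,0.002,0],0,0.032],[[0,0.002,0],0,0.032],[[0,0.002,0],0,0.032],[[0,0.0015,0],0,0.032],[[0,0.0015,0],0,0.032],[[0,0.0015,0],0,0.032],[[0,0.0015,0],0,0.032]]'

```text
time: 10.65
eef_pos: [516.1, 122.4, 117.8]
tcp_rot: [180.0, 0.0, 78.7]
contact_force: [0.7, 0.2, -0.4]
gripper_width: 32.1
grip_force: 0.1
```

>>> step_arm --rows '[[[0,0.0015,0],0,0.032],[[0,0.0015,0],0,0.032],[[0,0.0015,0],0,0.032],[[0,0.0015,0],0,0.032],[[0,0.0015,0],0,0.032],[[0,0.0015,0],0,0.032],[[0,0.0015,0],0,0.032],[[0,0.0015,0],0,0.032],[[0,0.0015,0],0,0.032],[[0,0.0015,0],0,0.032],[[0,0.001,0],0,0.032],[[0,0,0],0,0.032]]'

```text
time: 11.65
eef_pos: [531.5, 119.3, 117.7]
tcp_rot: [-180.0, 0.0, 78.7]
contact_force: [-3.8, 0.7, 1.3]
gripper_width: 31.5
grip_force: 0.0
```

Run:
```python
from h import *
st(); f=snap("wrist","w4")
B=blobs(f,(100,120,40),(125,255,255),(230,40,340,200),30); print(B)
b=max(B,key=lambda b:b[1][4]); print("tip",P(plane(f,(b[0][0],b[1][1]),117)))
```

```text
11.65 tcp pump [ -0.6  57.1 117.7] rot [-180.     0.    78.7] F px,py,z -3.8 -0.1 1.3 w 31.5 g 0.0
[([280.5, 104.6], [251, 75, 60, 53, 1767]), ([264.9, 160.3], [248, 157, 36, 5, 38]), ([299.7, 160.1], [285, 157, 30, 5, 32])]
tip [ -1.  143.8 117. ]
```

>>> step_arm --rows '[[[0,-0.0005,0],0,0.033],[[0,0,0],0,0.036],[[0,0,0],0,0.038],[[0,0,0],0,0.04],[[0,0,0],0,0.04]]'

```text
time: 12.12
eef_pos: [531.2, 119.3, 117.8]
tcp_rot: [180.0, 0.0, 78.7]
contact_force: [-4.5, 0.5, 1.7]
gripper_width: 40.0
grip_force: 0.0
```

Run:
```python
from h import *
st(); f=snap("wrist","w5")
B=blobs(f,(100,120,40),(125,255,255),(230,40,340,200),30); print(B)
b=max(B,key=lambda b:b[1][4]); print("tip",P(plane(f,(b[0][0],b[1][1]),117)))
```

```text
12.12 tcp pump [ -1.   57.2 117.8] rot [180.    0.   78.7] F px,py,z -4.5 -0.4 1.7 w 40.0 g 0.0
[([281.5, 104.6], [252, 75, 60, 53, 1767]), ([281.9, 160.2], [249, 157, 67, 5, 69])]
tip [ -1.  143.8 117. ]
```

View pics/w5.png

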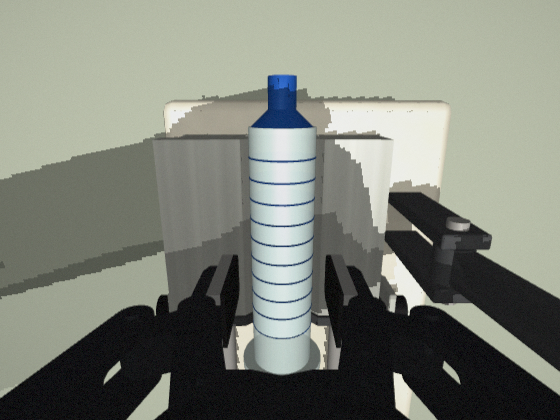

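The view shows the barrel (columns 249–317) lying straight in the vee, with the cap tip at (282,75) and both fingers clear of it. The −4 N left on the tool is the hand brushing the open clamp bar at right, so I'll lift away and press on the thumb disc from behind instead.

>>> step_arm --rows '[[[0,0,-0.004],0,0.04],[[0,0,-0.008],0,0.04],[[0,0,-0.01],0,0.04],[[0,-0.005,-0.015],0,0.04],[[-0.005,-0.01,-0.015],0,0.02],[[-0.02,-0.005,-0.01],0,0.0],[[-0.03,0,0],0,0],[[-0.03,0,0],0,0],[[-0.025,0.01,0],0,0],[[-0.017,0.01,0],0,0],[[-0.007,0.0015,0],0,0],[[0,0,0],0,0]]'

```text
time: 13.17
eef_pos: [507.8, -14.1, 181.1]
tcp_rot: [179.8, 0.0, 78.5]
contact_force: [0.2, 1.1, -0.1]
gripper_width: -0.2
grip_force: 0.0
```

Run:
```python
from h import *
st(); f=snap("side","s6"); g=snap("top","t6"); snap("wrist","w6")
for b in blobs(g,(100,120,40),(125,255,255),(155,150,280,250),4): print("top blue",b,P(plane(g,b[0],114)))
for b in blobs(f,(100,120,40),(125,255,255),(180,150,330,340),4): print("side blue",b,P(plane(f,b[0],114)))
kt=blobs(g,(0,150,100),(6,255,255),(150,130,230,200));ks=blobs(f,(0,150,100),(6,255,255),(160,180,260,260)); print(kt,ks)
k,e=two(g,kt[0][0],f,ks[0][0]); print("knob",P(k),e)
```

```text
13.17 tcp pump [  2.3 -78.3 181.1] rot [179.8   0.   78.5] F px,py,z 0.0 1.2 -0.1 w -0.2 g 0.0
top blue ([161.8, 195.6], [159, 194, 7, 5, 25]) [ -0.6 135.9 114. ]
side blue ([271.2, 232.2], [265, 228, 12, 12, 54]) [ -0. -65. 114.]
side blue ([217.7, 298.3], [212, 292, 14, 14, 112]) [ -0.7 127.6 114. ]
[([179.9, 159.8], [178, 157, 5, 7, 25])] [([186.4, 209.1], [182, 206, 10, 7, 60])]
knob [ 81.4  75.8 241.8] 2.388021438022314
```

>>> step_arm --rows '[[[0,-0.002,0.015],0,0],[[0,0,0.015],0,0],[[0,0,0.012],0,0],[[0,0,0.008],0,0],[[0,0,0.006],0,0],[[0,0,0.006],0,0],[[0,0,0.005],0,0],[[0,0,0.004],0,0],[[0,0,0.003],0,0],[[0,0,0],0,0],[[0,0,0],0,0]]'

```text
time: 14.23
eef_pos: [504.4, -12.0, 105.9]
tcp_rot: [180.0, 0.0, 78.7]
contact_force: [1.1, 0.0, 0.9]
gripper_width: 0.3
grip_force: 0.0
```

Run:
```python
from h import *
st()
```

```text
14.23 tcp pump [ -1.4 -76.8 105.9] rot [180.    0.   78.7] F px,py,z 1.0 0.2 0.9 w 0.3 g 0.0
```

>>> step_arm --rows '[[[0.001,0.001,0],0,0],[[0.001,0,0],0,0],[[0.001,0,0],0,0],[[0.001,0,0],0,0],[[0.001,0,0],0,0],[[0.001,0,0],0,0],[[0.001,0,0],0,0],[[0.001,0,0],0,0]]'

```text
time: 14.9
eef_pos: [506.9, -4.7, 105.9]
tcp_rot: [180.0, 0.1, 78.7]
contact_force: [-0.3, -2.2, 0.1]
gripper_width: 0.1
grip_force: 1.1
```

>>> step_arm --rows '[[[0.0007,0,0],0,0],[[0.0007,0,0],0,0],[[0.0007,0,0],0,0],[[0.0007,0,0],0,0]]'

```text
time: 15.23
eef_pos: [507.4, -1.6, 105.8]
tcp_rot: [180.0, 0.0, 78.7]
contact_force: [-0.1, -2.3, 0.3]
gripper_width: -0.3
grip_force: 1.1
```

>>> step_arm --rows '[[[0.0007,0,0],0,0],[[0.0007,0,0],0,0],[[0.0007,0,0],0,0],[[0.0007,0,0],0,0]]'

```text
time: 15.57
eef_pos: [508.0, 1.2, 105.8]
tcp_rot: [180.0, 0.0, 78.7]
contact_force: [-1.0, -2.2, 0.8]
gripper_width: -0.0
grip_force: 1.2
```

>>> step_arm --rows '[[[0.0006,0,0],0,0],[[0.0006,0,0],0,0],[[0.0006,0,0],0,0]]'

```text
time: 15.82
eef_pos: [508.4, 3.0, 105.8]
tcp_rot: [180.0, 0.0, 78.7]
contact_force: [-0.1, -3.4, 0.3]
gripper_width: 0.1
grip_force: 1.2
```

>>> step_arm --rows '[[[0.0006,0,0],0,0],[[0.0006,0,0],0,0],[[0.0006,0,0],0,0]]'

```text
time: 16.07
eef_pos: [508.7, 4.7, 105.8]
tcp_rot: [180.0, 0.0, 78.7]
contact_force: [-0.1, -3.1, 0.8]
gripper_width: 0.0
grip_force: 1.2
```

>>> step_arm --rows '[[[0.0006,0,0],0,0],[[0.0006,0,0],0,0]]'

```text
time: 16.23
eef_pos: [508.9, 5.9, 105.8]
tcp_rot: [180.0, 0.0, 78.7]
contact_force: [-0.5, -1.6, 1.1]
gripper_width: 0.2
grip_force: 1.3
```

Run:
```python
from h import *
st()
```

```text
16.23 tcp pump [ -0.5 -58.4 105.8] rot [180.    0.   78.7] F px,py,z -0.2 -1.6 1.1 w 0.2 g 1.3
```

>>> step_arm --rows '[[[0.0005,0,0],0,0],[[0.0005,0,0],0,0]]'

```text
time: 16.4
eef_pos: [509.1, 6.9, 105.8]
tcp_rot: [180.0, 0.0, 78.7]
contact_force: [-0.8, -1.7, 1.9]
gripper_width: -0.0
grip_force: 1.3
```

>>> step_arm --rows '[[[0.0005,0,0],0,0],[[0.0005,0,0],0,0]]'

```text
time: 16.57
eef_pos: [509.3, 7.8, 105.8]
tcp_rot: [180.0, 0.0, 78.7]
contact_force: [-0.7, -4.3, 2.4]
gripper_width: 0.1
grip_force: 2.1
```

>>> step_arm --rows '[[[0.0005,0,0],0,0],[[0.0005,0,0],0,0]]'

```text
time: 16.73
eef_pos: [509.4, 7.8, 105.8]
tcp_rot: [180.0, 0.2, 78.7]
contact_force: [-1.6, -6.6, 1.3]
gripper_width: 0.2
grip_force: 3.7
```

Run:
```python
from h import *
st()
f=snap("wrist","w7");g=snap("top","t7");s=snap("side","s7")
for n,i in(("t6","t7"),):
  for m in(n,i):
    for b in blobs(load(m),(100,120,40),(125,255,255),(150,150,280,250),4): print(m,b,P(plane(load(m),b[0],114)))
for m in("s6","s7"):
    for b in blobs(load(m),(100,120,40),(125,255,255),(180,150,330,340),4): print(m,b,P(plane(load(m),b[0],114)))
```

```text
16.73 tcp pump [ -0.5 -56.5 105.8] rot [180.    0.2  78.7] F px,py,z -0.3 -6.8 1.3 w 0.2 g 3.7
t6 ([161.8, 195.6], [159, 194, 7, 5, 25]) [ -0.6 135.9 114. ]
t7 ([156.7, 194.7], [154, 193, 6, 5, 26]) [ -0.6 149.3 114. ]
s6 ([271.2, 232.2], [265, 228, 12, 12, 54]) [ -0. -65. 114.]
s6 ([217.7, 298.3], [212, 292, 14, 14, 112]) [ -0.7 127.6 114. ]
s7 ([267.8, 236.8], [261, 233, 12, 12, 53]) [ -0.7 -49.3 114. ]
s7 ([212.9, 304.6], [207, 298, 13, 15, 104]) [ -1.2 142.3 114. ]
```

The tool stopped at pump y −56.5 while the force rose to 6.8 N, so the flange is home (about y 22.5, within the 17–25 setting range). Now I'll back off, rise and go to the knob.

>>> step_arm --rows '[[[-0.002,0,0],0,0],[[-0.004,0,0],0,0],[[-0.006,0,0],0,0],[[-0.003,0,-0.01],0,0],[[0,0,-0.02],0,0],[[0,0,-0.025],0,0],[[0,0,-0.03],0,0],[[0,0,-0.03],0,0],[[0,0,-0.03],0,0.01],[[0,0,-0.02],0,0.02],[[0,0,-0.01],0,0.03],[[0,0,0],0,0.04]]'

```text
time: 17.88
eef_pos: [508.2, -6.1, 284.5]
tcp_rot: [179.6, -0.1, 78.7]
contact_force: [0.9, -0.2, -0.4]
gripper_width: 39.4
grip_force: 0.0
```

>>> step_arm --rows '[[[0,0,0],-7,0.045],[[0,0,0],-7,0.045],[[0,0,0],-7,0.045],[[0,0,0],-7,0.045],[[0,0,0],-7,0.045],[[0,0,0],-7,0.045],[[0,0,0],-7,0.045],[[0,0,0],-7,0.045],[[0,0,0],-7,0.045],[[0,0,0],-7,0.045],[[0,0,0],-7,0.045],[[0,0,0],-7,0.045]]'

```text
time: 18.88
eef_pos: [505.9, -5.8, 279.9]
tcp_rot: [180.0, -0.1, 163.0]
contact_force: [0.3, -0.0, 0.1]
gripper_width: 45.1
grip_force: 0.0
```

>>> step_arm --rows '[[[0,0,0],-6,0.045],[[0,0,0],0,0.045],[[0,0,0],0,0.045]]'

```text
time: 19.13
eef_pos: [506.0, -5.8, 280.1]
tcp_rot: [180.0, -0.1, 168.5]
contact_force: [0.5, -0.0, 0.4]
gripper_width: 44.7
grip_force: 0.0
```

Run:
```python
from h import *
st();print(r.sense()["joints"].round(0))
f=snap("wrist","w8");g=snap("top","t8");s=snap("side","s8")
for m in("t8","s8"):
    for b in blobs(load(m),(100,120,40),(125,255,255),(150,150,330,340),4): print(m,b,P(plane(load(m),b[0],114)))
R=((0,150,90),(6,255,255))
kw=blobs(f,*R,None,20);kt=blobs(g,*R,(150,130,230,200));ks=blobs(s,*R,(160,180,260,260)); print(kw,kt,ks)
if kt and ks: print("ts",[(P(k),e) for k,e in [two(g,kt[0][0],s,ks[0][0])]])
if kw and ks:
  for b in kw: print("ws",[(P(k),e) for k,e in [two(f,b[0],s,ks[0][0])]])
```

```text
19.13 tcp pump [ -1.1 -70.5 280.1] rot [ 1.800e+02 -1.000e-01  1.685e+02] F px,py,z 0.5 0.1 0.4 w 44.7 g 0.0
[-8. 13.  0. 77.  0.  4.]
s8 ([267.5, 237.7], [261, 233, 12, 12, 44]) [ -1.5 -46.6 114. ]
s8 ([212.9, 304.6], [207, 298, 13, 15, 104]) [ -1.2 142.3 114. ]
[([235.7, 162.0], [228, 150, 16, 25, 378]), ([510.4, 350.9], [499, 344, 21, 18, 167])] [] [([186.3, 209.2], [182, 205, 10, 9, 66])]
ws [(array([ 33.4, -25.6, 212.2]), np.float64(209.25124644516058))]
ws [(array([ 77. ,  77.8, 243.1]), np.float64(2.6146748935533815))]
```

>>> step_arm --rows '[[[-0.006,0.01,0],0,0.045],[[-0.01,0.018,0],0,0.045],[[-0.013,0.024,0],0,0.045],[[-0.013,0.024,0],0,0.045],[[-0.013,0.024,0],0,0.045],[[-0.011,0.02,0],0,0.045],[[-0.008,0.015,0],0,0.045],[[-0.004,0.007,0],0,0.045],[[-0.002,0.003,0],0,0.045],[[0,0,0],0,0.045],[[0,0,0],0,0.045]]'

```text
time: 20.2
eef_pos: [613.2, 120.2, 280.8]
tcp_rot: [-180.0, -0.0, 168.7]
contact_force: [0.1, -0.3, -0.3]
gripper_width: 45.0
grip_force: 0.0
```

Run:
```python
from h import *
st()
f=snap("wrist","w9"); s=load("s8"); R=((0,150,60),(6,255,255))
for b in blobs(f,*R,None,20):
    k,e=two(f,b[0],s,(186.3,209.2)); print(b,P(k),e,P(plane(f,b[0],239.6)))
```

```text
20.2 tcp pump [ 79.3  74.1 280.8] rot [-180.    -0.   168.7] F px,py,z 0.1 -0.3 -0.3 w 45.0 g 0.0
([44.4, 57.5], [33, 43, 25, 30, 557]) [ 12.4  80.9 326.9] 119.46624975379098 [-18.3 -44.7 239.6]
([280.2, 241.2], [264, 225, 33, 33, 737]) [ 81.2  74.3 240.4] 0.4843002213000986 [ 81.3  74.2 239.6]
```

View pics/w9.png

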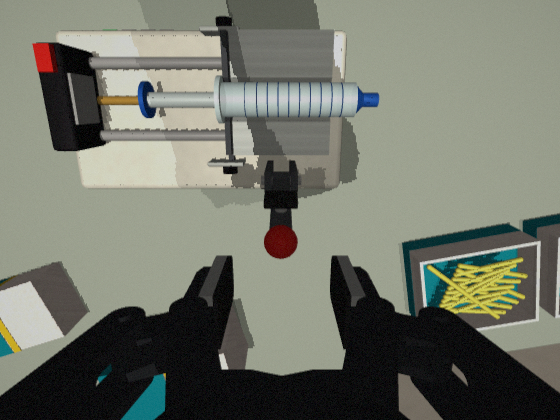

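The view shows the syringe seated along the vee with its flange (218,100) against the dark stop plate. The knob is at (280,241), between the open fingers. Next, descend and grip it.

>>> step_arm --rows '[[[-0.002,0,0.01],0,0.045],[[0,0,0.013],0,0.045],[[0,0,0.013],0,0.045],[[0,0,0.011],0,0.045],[[0,0,0.007],0,0.04],[[0,0,0.001],0,0.035],[[0,0,0],0,0.03],[[0,0,0],0,0.025],[[0,0,0],0,0.02],[[0,0,0],0,0.014],[[0,0,0],0,0.014],[[0,0,0],0,0.014]]' --newtons 30

```text
time: 21.25
eef_pos: [615.6, 119.2, 226.7]
tcp_rot: [-179.9, 0.1, 168.7]
contact_force: [-2.5, -4.9, 3.8]
gripper_width: 17.5
grip_force: 29.3
```

Run:
```python
from h import *
st()
ph=np.arctan2(98,-15.2); N=20
a=np.linspace(ph,0.15,N+1); x=66-99*np.cos(a);z=141+99*np.sin(a)
for i in range(N): print([round(-(x[i+1]-x[i])/1000,4),0,round(-(z[i+1]-z[i])/1000,4)])
```

```text
21.25 tcp pump [ 81.8  73.6 226.7] rot [-1.799e+02  1.000e-01  1.687e+02] F px,py,z -1.4 -5.3 3.8 w 17.5 g 29.3
[np.float64(0.0077), 0, np.float64(-0.0009)]
[np.float64(0.0078), 0, np.float64(-0.0003)]
[np.float64(0.0078), 0, np.float64(0.0003)]
[np.float64(0.0077), 0, np.float64(0.0009)]
[np.float64(0.0076), 0, np.float64(0.0016)]
[np.float64(0.0075), 0, np.float64(0.0021)]
[np.float64(0.0073), 0, np.float64(0.0027)]
[np.float64(0.0071), 0, np.float64(0.0033)]
[np.float64(0.0068), 0, np.float64(0.0038)]
[np.float64(0.0065), 0, np.float64(0.0044)]
[np.float64(0.0061), 0, np.float64(0.0049)]
[np.float64(0.0057), 0, np.float64(0.0053)]
[np.float64(0.0053), 0, np.float64(0.0058)]
[np.float64(0.0048), 0, np.float64(0.0061)]
[np.float64(0.0043), 0, np.float64(0.0065)]
[np.float64(0.0038), 0, np.float64(0.0068)]
[np.float64(0.0032), 0, np.float64(0.0071)]
[np.float64(0.0026), 0, np.float64(0.0073)]
[np.float64(0.0021), 0, np.float64(0.0075)]
[np.float64(0.0015), 0, np.float64(0.0077)]
```

>>> step_arm --rows '[[[0,-0.0005,0],0,0.014],[[0.0039,0,-0.0004],0,0.014],[[0.0038,0,-0.0005],0,0.014],[[0.0078,0,-0.0003],0,0.014],[[0.0078,0,0.0003],0,0.014]]'

```text
time: 21.67
eef_pos: [594.8, 123.4, 227.9]
tcp_rot: [-180.0, 0.3, 168.6]
contact_force: [2.4, -4.8, 2.7]
gripper_width: 17.6
grip_force: 29.4
```

>>> step_arm --rows '[[[0.0077,0,0.0009],0,0.014],[[0.0076,0,0.0016],0,0.014],[[0.0075,0,0.0021],0,0.014],[[0.0073,0,0.0027],0,0.014],[[0.0071,0,0.0033],0,0.014]]'

```text
time: 22.08
eef_pos: [557.9, 130.8, 218.6]
tcp_rot: [-180.0, 0.4, 168.6]
contact_force: [-1.4, -5.7, 12.7]
gripper_width: 17.9
grip_force: 31.1
```

Run:
```python
from h import *
st(); s=snap("side","s10"); print(blobs(s,(0,150,60),(6,255,255),(150,150,300,330),15))
```

```text
22.08 tcp pump [ 22.9  73.7 218.6] rot [-180.     0.4  168.6] F px,py,z -0.2 -5.8 12.7 w 17.9 g 31.1
[([293.8, 214.5], [289, 212, 10, 6, 43])]
```

>>> step_arm --rows '[[[0.0068,-0.0006,0.0028],0,0.014],[[0.0065,0,0.004],0,0.014],[[0.0061,0,0.0049],0,0.014],[[0.0057,0,0.0053],0,0.014],[[0.0053,0,0.0058],0,0.014]]'

```text
time: 22.55
eef_pos: [525.8, 137.3, 195.4]
tcp_rot: [179.9, 0.1, 168.7]
contact_force: [-6.8, -2.2, 11.4]
gripper_width: 18.0
grip_force: 30.6
```

>>> step_arm --rows '[[[0.0048,0,0.0061],0,0.014],[[0.0043,0,0.0065],0,0.014],[[0.0038,0,0.0068],0,0.014],[[0.0032,0,0.0071],0,0.014]]'

```text
time: 22.88
eef_pos: [508.4, 140.7, 167.5]
tcp_rot: [180.0, -0.1, 168.7]
contact_force: [-5.8, -2.6, 8.4]
gripper_width: 17.8
grip_force: 35.0
```

Run:
```python
from h import *
st()
```

```text
22.88 tcp pump [-27.5  73.7 167.5] rot [ 1.800e+02 -1.000e-01  1.687e+02] F px,py,z -5.2 -3.6 8.4 w 17.8 g 35.0
```

>>> step_arm --rows '[[[0.0033,0,0.007],0,0.014],[[0.0022,0,0.0073],0,0.014],[[0.0015,0,0.0075],0,0.014],[[0.0008,0,0.006],0,0.014],[[0.0003,0,0.0035],0,0.014],[[0,0,0],0,0.014],[[0,0,0],0,0.014]]'

```text
time: 23.47
eef_pos: [500.8, 142.2, 134.6]
tcp_rot: [180.0, -0.2, 168.7]
contact_force: [-4.3, -0.2, -1.5]
gripper_width: 17.7
grip_force: 36.0
```

Run:
```python
from h import *
st(); s=snap("side","s11"); print(blobs(s,(0,150,60),(6,255,255),(150,150,300,330),10))
for b in blobs(s,(100,120,40),(125,255,255),(150,150,330,340),4): print(b,P(plane(s,b[0],114)))
```

```text
23.47 tcp pump [-35.3  73.6 134.6] rot [180.   -0.2 168.7] F px,py,z -4.2 -1.1 -1.5 w 17.7 g 36.0
[([293.7, 214.6], [288, 212, 11, 7, 45])]
([270.3, 239.9], [268, 236, 5, 9, 22]) [ -9.8 -43.1 114. ]
([212.9, 304.6], [207, 298, 13, 15, 103]) [ -1.2 142.3 114. ]
```

>>> step_arm --rows '[[[0.0006,0,0.001],0,0.014],[[0,0,0.001],0,0.014],[[0,0,0],0,0.014]]'

```text
time: 23.77
eef_pos: [500.6, 142.2, 133.5]
tcp_rot: [180.0, -0.1, 168.7]
contact_force: [-6.6, -0.8, 3.8]
gripper_width: 17.6
grip_force: 36.2
```

>>> step_arm --rows '[[[0,0,0.001],0,0.014],[[0,0,0.001],0,0.014],[[0,0,0],0,0.014]]'

```text
time: 24.02
eef_pos: [501.0, 142.1, 131.7]
tcp_rot: [180.0, -0.1, 168.7]
contact_force: [-5.6, -0.6, 3.8]
gripper_width: 17.5
grip_force: 36.4
```

>>> step_arm --rows '[[[0,0,0.001],0,0.014],[[0,0,0],0,0.014]]'

```text
time: 24.18
eef_pos: [500.8, 142.2, 130.7]
tcp_rot: [180.0, -0.1, 168.7]
contact_force: [-6.3, -0.8, 4.2]
gripper_width: 17.6
grip_force: 36.4
```

>>> step_arm --rows '[[[0,0,0.001],0,0.014],[[0,0,0],0,0.014]]'

```text
time: 24.35
eef_pos: [500.6, 142.2, 129.6]
tcp_rot: [180.0, -0.1, 168.7]
contact_force: [-6.6, 0.8, 4.1]
gripper_width: 17.5
grip_force: 36.4
```

>>> step_arm --rows '[[[0,0,0.001],0,0.014],[[0,0,0],0,0.014],[[0,0,0],0,0.014]]'

```text
time: 24.6
eef_pos: [501.2, 142.1, 128.7]
tcp_rot: [180.0, -0.1, 168.7]
contact_force: [-5.3, -1.3, 2.8]
gripper_width: 17.8
grip_force: 36.4
```

>>> step_arm --rows '[[[0,0,0.001],0,0.014],[[0,0,0],0,0.014],[[0,0,0],0,0.014]]'

```text
time: 24.85
eef_pos: [501.1, 142.1, 127.7]
tcp_rot: [180.0, -0.1, 168.7]
contact_force: [-6.5, -1.3, 3.5]
gripper_width: 17.6
grip_force: 36.5
```

Run:
```python
from h import *
st(); f=snap("wrist","w12")
for b in blobs(f,(0,130,40),(8,255,255),None,20): print(b,P(plane(f,b[0],141)))
```

```text
24.85 tcp pump [-35.   73.6 127.7] rot [ 1.800e+02 -1.000e-01  1.687e+02] F px,py,z -6.1 -2.5 3.5 w 17.6 g 36.5
([37.6, 176.0], [22, 174, 30, 7, 98]) [-82.7 -21.3 141. ]
([281.4, 308.6], [258, 283, 47, 52, 1864]) [-23.2  74.3 141. ]
```

```bash
python3 - <<'E'
from h import *
from scipy.optimize import brentq
f=load("w12"); o,d=ray(f,(281.4,308.6)); pt=lambda t:(lambda w:np.r_[(w[:2]-O)@PX,(w[:2]-O)@PY,w[2]])(o+t*d)
print("cam",pt(0),"size depth",pt(336*20/49))
ok=lambda t:np.hypot(pt(t)[0]-66,pt(t)[2]-141)-99
for a,b in((60,130),(130,160),(100,150)):
    try:
        t=brentq(ok,a,b); q=pt(t); print(t,q,np.arctan2(q[2]-141,66-q[0]))
    except Exception as e: print(a,b,ok(a),ok(b))
t=np.arange(80,180,10); print([(int(i),pt(i).round(0).tolist(),round(ok(i),1)) for i in t])
E
python3 - <<'E'
import cv2
im=cv2.imread('pics/w12.png'); cv2.imwrite('pics/w12c.png',im)
E
```

```text
cam [-108.45570811   74.27665784  270.93005764] size depth [-29.95428513  74.32247264 151.34299023]
60 130 61.170563886184084 2.4060948976840706
133.45228363094031 [-32.06679232  74.32123975 154.56112986] 0.13741314936612756
133.4522836309403 [-32.06679232  74.32123975 154.56112986] 0.13741314936612786
[(80, [-63.0, 74.0, 201.0], np.float64(43.0)), (90, [-57.0, 74.0, 192.0], np.float64(34.3)), (100, [-51.0, 74.0, 184.0], np.float64(25.8)), (110, [-45.0, 74.0, 175.0], np.float64(17.6)), (120, [-40.0, 74.0, 166.0], np.float64(9.7)), (130, [-34.0, 74.0, 158.0], np.float64(2.4)), (140, [-28.0, 74.0, 149.0], np.float64(-4.4)), (150, [-23.0, 74.0, 140.0], np.float64(-10.4)), (160, [-17.0, 74.0, 131.0], np.float64(-15.6)), (170, [-11.0, 74.0, 123.0], np.float64(-19.7))]
```

View pics/w12c.png

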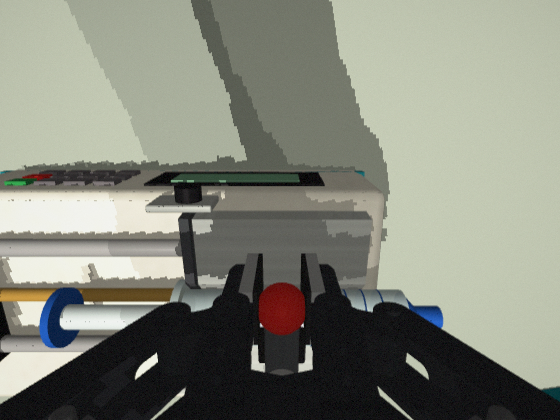

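The view shows the ball knob at (281,309), high between the fingers, because it slid up the pads during the swing. Its ray meets the knob circle at about z 154, an angle of 0.14, so the bar isn't down yet. I'll release the knob and press on it from above with closed fingers.

>>> step_arm --rows '[[[0,0,0],0,0.02],[[0,0,0],0,0.03],[[0,0,0],0,0.04],[[0,0,0],0,0.045],[[0,0,-0.01],0,0.045],[[0,0,-0.02],0,0.045],[[-0.001,0,-0.02],0,0.045],[[0,0,-0.01],0,0.03],[[0,0,-0.002],0,0.01],[[0,0,0],0,0],[[0,0,0],0,0],[[0,0,0],0,0]]'

```text
time: 25.9
eef_pos: [502.0, 141.6, 188.3]
tcp_rot: [-180.0, -0.1, 168.7]
contact_force: [-0.7, 0.4, -0.2]
gripper_width: 0.1
grip_force: 0.0
```

```bash
cat >> h.py <<'E'
from scipy.optimize import brentq
def knob(f):
    for b in blobs(f,(0,130,40),(8,255,255),(200,150,360,420),60):
        o,d=ray(f,b[0]); pt=lambda t:(lambda w:np.r_[(w[:2]-O)@PX,(w[:2]-O)@PY,w[2]])(o+t*d)
        ok=lambda t:np.hypot(pt(t)[0]-66,pt(t)[2]-141)-99
        T=np.arange(80,260,2.); V=[ok(t) for t in T]
        i=[k for k in range(len(T)-1) if V[k]*V[k+1]<0]
        for k in i: q=pt(brentq(ok,T[k],T[k+1])); print(b[0],b[1][2:],q.round(1),"ang",round(np.arctan2(q[2]-141,66-q[0]),3))
E
python3 - <<'E'
from h import *
st(); f=snap("wrist","w13"); knob(f); s=snap("side","s13")
for b in blobs(s,(0,150,60),(6,255,255),(150,150,300,330),10): print("side",b)
for b in blobs(s,(100,120,40),(125,255,255),(150,150,330,340),4): print(b,P(plane(s,b[0],114)))
E
```

```text
25.9 tcp pump [-34.   73.2 188.3] rot [-1.800e+02 -1.000e-01  1.687e+02] F px,py,z -0.8 0.3 -0.2 w 0.1 g 0.0
[282.3, 242.0] [35, 26, 649] [-32.6  74.4 149.8] ang 0.089
side ([293.7, 214.5], [289, 212, 10, 6, 43])
side ([248.5, 266.5], [244, 263, 10, 9, 57])
([268.0, 237.5], [262, 233, 11, 12, 36]) [ -2.1 -47.6 114. ]
([212.9, 304.6], [207, 298, 13, 15, 104]) [ -1.2 142.3 114. ]
```

>>> step_arm --rows '[[[-0.0005,0.0006,0.008],0,0],[[0,0,0.007],0,0],[[0,0,0.004],0,0],[[0,0,0.002],0,0],[[0,0,0.002],0,0],[[0,0,0.002],0,0],[[0,0,0.002],0,0],[[0,0,0.002],0,0],[[0,0,0],0,0]]'

```text
time: 26.75
eef_pos: [503.0, 142.2, 160.3]
tcp_rot: [-180.0, -0.0, 168.7]
contact_force: [-0.7, 0.2, 1.5]
gripper_width: 0.1
grip_force: 0.5
```

>>> step_arm --rows '[[[0,0,0.0015],0,0],[[0,0,0.0015],0,0],[[0,0,0],0,0]]'

```text
time: 27.0
eef_pos: [503.3, 142.2, 157.3]
tcp_rot: [180.0, -0.0, 168.7]
contact_force: [-0.8, -0.1, 2.0]
gripper_width: 0.4
grip_force: 0.9
```

>>> step_arm --rows '[[[0,0,0.0015],0,0],[[0,0,0],0,0],[[0,0,0],0,0]]'

```text
time: 27.25
eef_pos: [503.6, 142.2, 155.9]
tcp_rot: [180.0, 0.0, 168.7]
contact_force: [-1.0, -0.5, 1.3]
gripper_width: 0.1
grip_force: 0.6
```

>>> step_arm --rows '[[[0,0,0.001],0,0],[[0,0,0.001],0,0],[[0,0,0],0,0]]'

```text
time: 27.5
eef_pos: [503.3, 142.2, 153.9]
tcp_rot: [180.0, -0.0, 168.7]
contact_force: [-1.6, 0.7, 1.5]
gripper_width: -0.3
grip_force: 1.2
```

>>> step_arm --rows '[[[0,0,0.001],0,0],[[0,0,0.001],0,0],[[0,0,0],0,0]]'

```text
time: 27.75
eef_pos: [503.1, 142.2, 151.9]
tcp_rot: [180.0, -0.0, 168.7]
contact_force: [-2.8, 0.2, 3.5]
gripper_width: 0.1
grip_force: 1.7
```

Run:
```python
from h import *
st(); f=snap("wrist","w14"); knob(f); s=snap("side","s14")
for n in("s13","s14"):
  for b in blobs(load(n),(0,150,60),(6,255,255),(200,230,300,330),10):
    o,d=ray(s,b[0]); pt=lambda t:(lambda w:np.r_[(w[:2]-O)@PX,(w[:2]-O)@PY,w[2]])(o+t*d)
    t=brentq(lambda t:pt(t)[1]-74,300,1200); print(n,b,pt(t))
```

```text
27.75 tcp pump [-33.   74.1 151.9] rot [180.   -0.  168.7] F px,py,z -2.7 -0.4 3.5 w 0.1 g 1.7
[279.3, 250.2] [40, 24, 395] [-31.8  73.7 125.8] ang -0.154
[279.3, 250.2] [40, 24, 395] [-11.1  73.4  79. ] ang -0.677
s13 ([248.5, 266.5], [244, 263, 10, 9, 57]) [-32.8355712   74.         155.12748479]
s14 ([249.5, 273.6], [245, 271, 10, 6, 32]) [-33.41388145  74.         138.21690984]
```

>>> step_arm --rows '[[[0,0,0.001],0,0],[[0,0,0],0,0],[[0,0,0],0,0]]'

```text
time: 28.1
eef_pos: [503.3, 142.2, 150.9]
tcp_rot: [-180.0, -0.0, 168.7]
contact_force: [-1.5, -0.3, 2.3]
gripper_width: 0.1
grip_force: 1.7
```

>>> step_arm --rows '[[[0,0,0.001],0,0],[[0,0,0],0,0],[[0,0,0],0,0]]'

```text
time: 28.35
eef_pos: [503.3, 142.2, 149.9]
tcp_rot: [-180.0, -0.0, 168.7]
contact_force: [-2.8, 1.3, 4.3]
gripper_width: -0.0
grip_force: 2.2
```

>>> step_arm --rows '[[[0,0,-0.003],0,0],[[0,0,-0.008],0,0],[[0,0,-0.02],0,0],[[0,0,-0.03],0,0],[[0,0,-0.02],0,0],[[0,0,0],0,0]]'

```text
time: 28.85
eef_pos: [506.8, 142.3, 236.2]
tcp_rot: [179.9, 0.5, 168.7]
contact_force: [0.2, 0.2, 0.4]
gripper_width: 0.2
grip_force: 0.0
```

Run:
```python
from h import *
st(); f=snap("wrist","w15"); knob(f); s=snap("side","s15")
for b in blobs(s,(0,150,60),(6,255,255),(200,230,300,330),10):
    o,d=ray(s,b[0]); pt=lambda t:(lambda w:np.r_[(w[:2]-O)@PX,(w[:2]-O)@PY,w[2]])(o+t*d)
    t=brentq(lambda t:pt(t)[1]-74,300,1200); print(b,pt(t))
for b in blobs(s,(100,120,40),(125,255,255),(150,150,330,340),4): print(b,P(plane(s,b[0],114)))
fb=[b[0] for b in blobs(f,(0,130,40),(8,255,255),(200,150,360,420),60)]; sb=[b[0] for b in blobs(s,(0,150,60),(6,255,255),(200,230,300,330),10)]
if fb and sb: k,e=two(f,fb[0],s,sb[0]); print("two",P(k),e)
```

```text
28.85 tcp pump [-29.4  74.9 236.2] rot [179.9   0.5 168.7] F px,py,z 0.1 0.3 0.4 w 0.2 g 0.0
[279.2, 204.2] [27, 27, 488] [-33.   74.2 138.6] ang -0.024
([249.7, 272.8], [246, 269, 9, 9, 55]) [-33.99941128  74.         140.439956  ]
([267.9, 237.5], [262, 233, 11, 12, 35]) [ -1.9 -47.5 114. ]
([212.8, 304.6], [207, 298, 13, 15, 102]) [ -1.1 142.4 114. ]
two [-33.8  74.1 140.6] 0.5094223105607247
```

Run:
```python
from h import *
print(r.finish_job())
```

```text
the job is handed in; nothing more can be done
None
```

I mounted the syringe and handed the job in at about 29 s. The flange is pressed home against the stop with about 7 N, and I released the syringe before touching the clamp. The clamp bar is down at about −0.01 rad, which puts the pad roughly 3.5 mm into its spring. While I rolled the syringe in, the hand brushed the open clamp bar with about 4 N and tilted it slightly further open.

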